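Refit the volume knob of a desk radio and hold it pressed

TASK

The desk radio has lost its volume knob: lay the loose brass trim ring flat on the radio's top panel around the bare volume shaft and let go of it, then turn the loose black knob so that the flat in its bore matches the flat of the D-shaped shaft and push it fully home on the shaft. Then press the knob down to the bottom of its push switch, as for pairing, and keep it pressed: the program finishes while still holding the knob down. Leave the other things on the desk where they are.

Things in the scene. Friction and masses are not known exactly. Their poses are not given: they have to be found in the camera images.
- radio: Fixed desk radio, wooden cabinet 125 (its x) by 230 (its y) by 105 mm high, black top panel; origin at the centre of its underside; display and grille face its +x. The bare volume shaft rises from the panel at (0, +58 mm). The tuning knob at (0, -58 mm) is already fitted with its own brass ring (top 44 mm above the panel) and shows how it should look. Nothing else rises from the panel.
- panel (a point): Point on the radio's top panel, 105 mm above the desk, where the axis of the volume shaft passes through it; axes as the radio's, z up. A brass fixing nut of 16 mm diameter and 5 mm height sits around this point.
- shaft_end (a point): Centre of the volume shaft's upper end, 29 mm above the panel when not pressed; z up, x points squarely to the shaft's flat. Bright metal, 12 mm diameter; from 10 mm above the panel up it is D-shaped, flat 1.5 mm from the axis, end bevelled over 1.5 mm. It stands at any angle within about 2.6 rad of the radio's x either way, and turns only stiffly (0.05 N m).
- push (a joint): How far the volume shaft is pressed down, m: 0 up, 0.004 at the bottom stop. A spring pushes it up: 3 N to start moving, 11 N at the bottom.
- knob: Loose round black knob, 38 mm diameter, 30 mm high, about 45 g, standing bore down; origin at the centre of the underside, z up. A white pointer line on top and side runs to its +x. Underside: D-shaped bore 15 mm deep, 14.4 mm diameter, flat 2.3 mm from the axis on the +x (pointer) side; it goes on with x within about 0.15 rad of the shaft's x. Home, its underside is 14 mm above the panel.
- bore (a point): Centre of the closed end of the knob's bore, 15 mm above the knob's underside; meets shaft_end when the knob is home.
- pointer (a point): Outer end of the white pointer line, on the top edge of the knob: 19 mm from its axis towards its +x, 30 mm above its underside. On the shaft it must point the way the shaft's flat faces.
- ring: Loose plain brass trim ring lying flat on the desk, outer diameter 50 mm, hole 22 mm, 8 mm thick, 75 g; origin at the centre of its underside, z up; either face may be up, any angle will do.
- notepad: Bystander: yellow sticky-note pad, 51 by 51 by 18 mm, origin under its centre.
- tin: Bystander: round green paper-clip tin, 57 mm diameter, 22 mm high, origin under its centre.
- notebook: Bystander: wire-bound notebook 210 (its x) by 150 by 12 mm, origin under its centre.
- pen: Bystander: copper pen 130 mm long, 8 mm thick, lying on the notebook along its x, origin under its middle.
- mug: Bystander: white mug 78 mm diameter, 92 mm high, handle towards its +y, origin under its centre.
- screwdriver: Bystander: red-handled screwdriver 150 mm long lying on the desk along its x.
- clock: Bystander: white digital clock 28 by 75 by 85 mm high, origin under its centre.
There are look-alikes about, which are no part of the job. Several things have the shape of the ring; the one meant has the colours described above. Of the things that look like the knob, the smaller one is meant.

How it is judged:
By the outcome, as a careful person would: the job done as asked, in the order asked, and still so for the second after the job is handed in, while the arm keeps its last pose, push and grip.
It also fails if it takes over 64 s, if anything falls off the work surface, if the arm or the gripper's body presses on something with over 40 N, if the wrist force passes 120 N, or if a joint passes its speed limit or range.

ROBOT

A 7-joint arm with a two-finger parallel gripper is mounted at the origin on the work surface. World frame = base frame: x ahead of the robot, y to its left, z up, the work surface at z = 0. Lengths are in m, angles in rad, forces in N, time in s.
With the tool pointing down it reaches from about 0.425 to 0.925 m from the base axis. Payload 6.8 kg.
Tool frame: the origin (TCP) lies on the front face of the gripper's body, between the roots of the fingers; the fingertips stand 73 mm ahead of it and the grasp point (between the pads) lies r.pinch_z ahead of it (r.pinch_z is the distance from the TCP to the grasp point, in m); z points along the fingers, y is the direction in which the jaws open and shut (so a half turn about z gives the same grasp; the last joint's range is limited). The gripper opens to 85 mm and grips with 20 to 120 N. Pads are 22 mm wide; open, the fingers measure 114 mm over their backs; the gripper's body (76 mm by 85 mm) begins 54 mm behind the grasp point. The pads swing forward as they close: fully open they stand 13 mm farther back than shut.
Start: joints at [1.198, 0.477, 0.022, 1.555, -0.011, 1.109, -0.083], TCP at [0.177, -0.651, 0.304] pointing down, gripper open.
Joint ranges: [-2.96, 2.96], [-0.34, 2.1], [-1.41, 1.46], [0.24, 2.44], [-1.37, 4.51], [0.17, 1.92], [-2.96, 2.96]. Speed limits (rad/s): [2.39, 2.39, 3.14, 3.14, 3.14, 3.14, 3.14].

INTERFACE

Orientations are given as a rotation vector (axis times angle).
In Python, from bench import readout, grab_frame, r, search_frame, masks_of, tip_of gives the robot as it stands.
- The arm moves only by the tool step_arm, never from a script. Its argument "commands" is a list of rows, each a list of 7 numbers: the shift along the tool's x, y, z as a fraction of full scale, then the turn, a rotation vector about the tool's x, y, z as a fraction of full scale, then the gripper's target within -1 to 1 (shut at 1, half-way at 0, fully open at -1). In form: [[tx, ty, tz, ax, ay, az, hand], ...]. A call has exactly 10 rows; each row is the pose to reach, as a shift and turn from the pose measured when the call began, along the tool's axes at that moment, turning the shorter way round; what a row does not reach only later rows make up. Full scale, the value 1, is 500 mm for a shift and 360 degrees for a turn. A row lasts 1/8 s, in which the tool goes at most 62.5 mm and 10.7 degrees, less where a joint would pass 70% of its speed; a pose out of reach is approached as far as the arm can. A call with a number of a shift or a turn outside -1 to 1 is refused whole. A call with a gripper value outside its range is refused whole. The fingers move at their own pace and stop on an object; "newtons" is the grip in N (left out, the last holds). Time passes only in rows, so rows that repeat a pose let the fingers close, or fill a call up. It gives the time, the measured TCP pose, the force and the opening at its end, in the units of the state.
- readout.get_obs(): the state, without advancing time (a new reading comes with each control period).
- grab_frame(name): name is "side" or "top"; returns a dict with "img" (384x512x3 uint8, red, green, blue), "K" (3x3 intrinsics, pixels), "world_to_cam" (4x4, takes a point from world to camera coordinates). Camera axes: x right, y down, z forward; pixel columns grow to the right and rows downward; lengths in m; the calibration is good to about 2 mm. A picture is of the moment at which its call begins. There is no depth.
- r.hand_in(): hands the job in, once; it reports no verdict.
Trained networks look in a picture, given as the dict that the camera call returned (one of the last four; its "shot" number tells which), for a name from the list of things; names that differ only in an ending like _2 or _b are one class to them, and where a whole thing is asked for, a point or a joint stands for the part that bears it (a point fixed in the world has none). Each returns a list of dicts, best first, with "p" (0 to 1); they miss things now and then, are a little off and sometimes report something else, mostly with a low value. They report only what shows in the picture. A call takes as long as a camera call. They do not tell look-alikes from the thing itself.
- search_frame(thing, picture): "extent" ([centre column, centre row, width, height] in pixels, round what is visible of it).
- masks_of(thing, picture): "pixels" (384x512 bool, what is visible of it) and "extent" ([centre column, centre row, width, height] in pixels, round what is visible of it).
- tip_of(thing, picture): "point" ([column, row] in pixels: a listed point, or the origin of a listed thing).
The state is a dict: "clock": time; "joints": joint angles; "qvel": joint speeds; "tau": joint torques, N m; "tcp_pos": TCP position; "orientation": TCP orientation; "contact_force": force on the tool from outside, world axes, zero at the start; "moment": the same for the moment, N m; "grip_width": finger opening in m.
Only numpy, scipy, OpenCV 4.12 (cv2) and the standard library are available. Lean on these libraries where they do the work, as an engineer would, in place of code of your own. Each camera call takes 0.05 s, during which the arm holds its last target. There are 200 camera calls.

## Working session

There is one attempt and no reset: what is moved stays moved. The work goes in short steps, Python scripts to look and compute and a tool call to move; the robot and the scene stay as the last step left them, time stands still between calls to the robot, and variables do not carry over. Pictures are saved under pics/ and viewed, about 8 in all and at most 12, crops included, and the job is handed in when it is done.

Besides the shell and the picture viewer there is one more tool, called after "Emit:" as a command line: name --pt "numbers of a row" for each row, then --argument value for the rest. step_arm: Moves the arm, as the interface text tells. Its arguments: {"type":"object","properties":{"commands":{"type":"array"},"newtons":{"type":"number"}},"required":["commands"]}

```bash
mkdir -p pics
cat > h.py <<'E'
import numpy as np, cv2
from bench import readout, grab_frame, r, search_frame, masks_of, tip_of
from scipy.spatial.transform import Rotation as R
def ray(f,p):
    T=f["world_to_cam"]; Rm=T[:3,:3]; c=-Rm.T@T[:3,3]
    d=Rm.T@np.linalg.inv(f["K"])@np.array([p[0],p[1],1.]); return c,d
def at_z(f,p,z):
    c,d=ray(f,p); return c+d*(z-c[2])/d[2]
def proj(f,X):
    T=f["world_to_cam"]; q=f["K"]@(T[:3,:3]@np.asarray(X,float)+T[:3,3]); return q[:2]/q[2]
def tri(f1,p1,f2,p2):
    c1,d1=ray(f1,p1);c2,d2=ray(f2,p2);d1/=np.linalg.norm(d1);d2/=np.linalg.norm(d2)
    s=np.linalg.lstsq(np.c_[d1,-d2],c2-c1,rcond=None)[0]
    a=c1+d1*s[0];b=c2+d2*s[1]; return (a+b)/2,np.linalg.norm(a-b)
def save(f,n,box=None,k=1):
    im=f["img"][...,::-1]
    if box: im=im[box[1]:box[3],box[0]:box[2]]
    cv2.imwrite("pics/"+n,cv2.resize(im,None,fx=k,fy=k,interpolation=cv2.INTER_CUBIC))
def state():
    o=readout.get_obs(); print(round(o["clock"],2),np.round(o["tcp_pos"],4),np.round(o["orientation"],3),np.round(o["contact_force"],1),round(o["grip_width"],4)); return o
E
python3 - <<'E'
from h import *
np.set_printoptions(precision=3,suppress=True)
s=grab_frame("side");t=grab_frame("top")
a=np.vstack([t["img"],s["img"]])
im=np.hstack([t["img"],s["img"]])[...,::-1]
cv2.imwrite("pics/a.png",cv2.resize(im,(800,300)))
save(t,"top.png",k=1.5);save(s,"side.png",k=1.5)
state();print(r.pinch_z)
for n,f in (("top",t),("side",s)):
  print(n,"cam",ray(f,(0,0))[0])
  for th in ["knob","ring","radio","tin","mug"]:
    for d in search_frame(th,f)[:5]: print(th,round(d["p"],2),np.round(d["extent"]))
  for th in ["panel","shaft_end","knob","ring","pointer","bore","radio"]:
    for d in tip_of(th,f)[:4]: print("pt",th,round(d["p"],2),np.round(d["point"],1))
E
```

```text
0.1 [ 0.177 -0.651  0.303] [-3.113 -0.415  0.001] [ 0.7 -0.5 -0.6] 0.0852
0.0539
top cam [ 0.494 -0.033  1.48 ]
knob 0.69 [336. 164.  19.  14.]
knob 0.39 [330. 190.  19.  12.]
ring 0.6 [304. 252.  13.  14.]
ring 0.48 [330. 228.  11.  12.]
radio 0.72 [188. 216.  76.  52.]
tin 0.69 [280. 181.  17.  14.]
mug 0.77 [386. 171.  34.  33.]
pt panel 0.75 [165.5 212.1]
pt knob 0.73 [329.4 227.6]
pt knob 0.59 [325.  191.9]
pt knob 0.58 [335.  165.7]
pt ring 0.67 [304.4 253.1]
pt ring 0.67 [329.8 192. ]
pt ring 0.54 [327.5 230.7]
pt pointer 0.55 [333.2 187. ]
pt pointer 0.55 [335.  168.2]
pt bore 0.77 [333.2 165.7]
pt bore 0.44 [331.  192.2]
pt bore 0.44 [392.  236.1]
pt radio 0.73 [282.  222.6]
pt radio 0.61 [165.5 209.4]
pt radio 0.55 [190.5 213.2]
pt radio 0.25 [392.3 235. ]
side cam [0.025 0.714 1.089]
knob 0.56 [288. 157.  16.  12.]
ring 0.68 [334. 190.  13.   7.]
ring 0.5 [343. 211.  16.   9.]
radio 0.67 [242. 257.  84.  84.]
tin 0.76 [274. 192.  15.  12.]
mug 0.95 [319. 134.  24.  34.]
mug 0.33 [335. 189.  11.   8.]
pt panel 0.72 [225.1 258.6]
pt shaft_end 0.39 [226.2 252.7]
pt knob 0.64 [281.6 161.9]
pt knob 0.6 [304.4 174.1]
pt ring 0.55 [339.2 211.5]
pt ring 0.41 [334.6 188.3]
pt pointer 0.72 [295.8 156.2]
pt pointer 0.39 [306.1 163.3]
pt bore 0.64 [306.7 171.6]
pt bore 0.53 [287.5 155. ]
pt bore 0.33 [306.  173.1]
```

View pics/top.png

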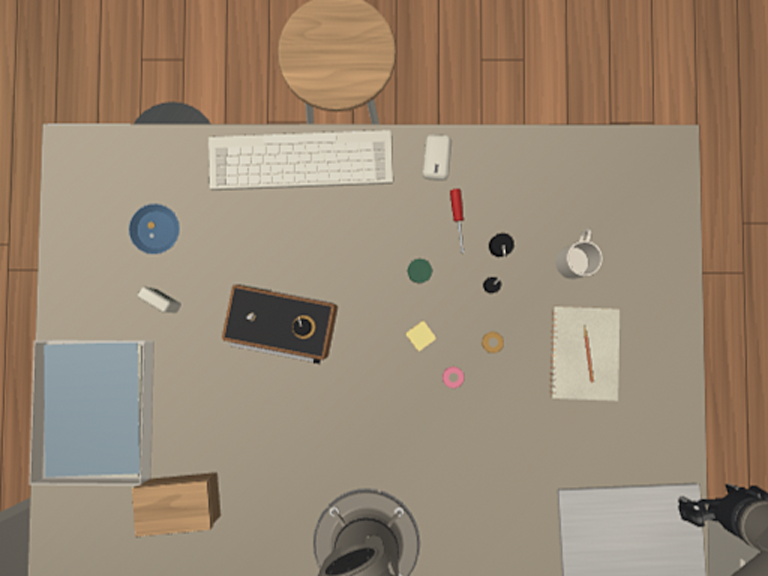

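View pics/side.png

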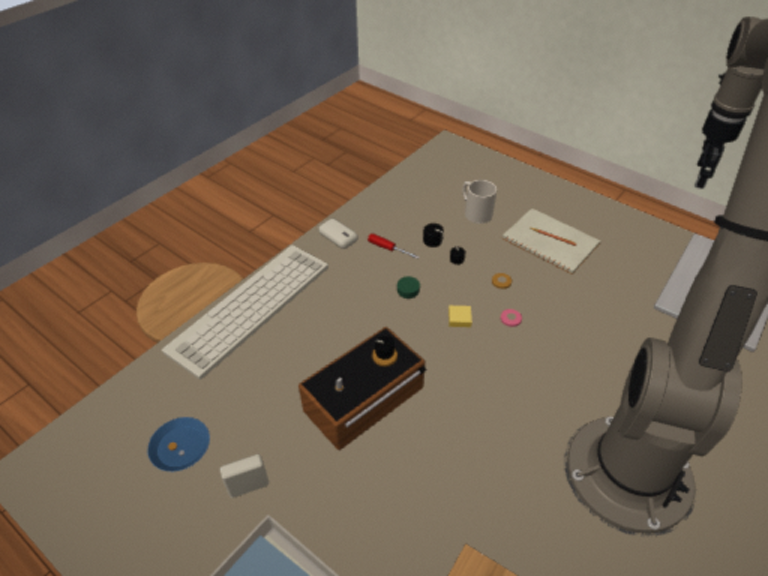

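Top view, in 1.5x pixels: brass ring at (493,342), which fits the ring described. The pink ring at (453,377) is only the same shape. The small black knob at (491,285) is the one meant, since the one at (501,245) is larger. The radio is at (280,322), with its bare shaft at (251,317). I'll confirm these in one enlarged crop.

Run:
```python
from h import *
np.set_printoptions(precision=4,suppress=True)
s=grab_frame("side");t=grab_frame("top")
def crop(f,c,w,k): 
    x,y=int(c[0]),int(c[1]); return cv2.resize(f["img"][y-w:y+w,x-w:x+w,::-1],(k,k),interpolation=cv2.INTER_CUBIC)
R1=np.hstack([cv2.resize(t["img"][150:250,285:355,::-1],(266,380)),crop(t,(167,212),11,264),crop(t,(328,190),11,264)])if 0 else None
A=[crop(t,(325,198),40,290),crop(t,(167,212),11,250),crop(t,(328,190),11,250)]
B=[crop(s,(315,180),40,290),crop(s,(226,255),13,250),crop(s,(304,170),11,250)]
pad=lambda L:np.hstack([cv2.copyMakeBorder(x,0,290-x.shape[0],0,5,0) if 0 else cv2.copyMakeBorder(x,0,290-x.shape[0],0,5,cv2.BORDER_CONSTANT) for x in L])
cv2.imwrite("pics/c.png",np.vstack([pad(A),pad(B)]))
# segmentation in HSV
for n,f,boxes in (("top",t,dict(ring=(318,218,342,240),knob=(318,180,340,202),tuning=(190,205,215,230))),("side",s,dict(ring=(322,178,348,198),knob=(295,160,315,180)))):
  hsv=cv2.cvtColor(f["img"],cv2.COLOR_RGB2HSV)
  for k,(a,b,c,d) in boxes.items():
    h=hsv[b:d,a:c].astype(int)
    m=((h[...,1]>110)&(h[...,2]>90)) if k!="knob" else h[...,2]<70
    ys,xs=np.nonzero(m); print(n,k,len(xs),xs.mean()+a,ys.mean()+b,xs.min()+a,xs.max()+a,ys.min()+b,ys.max()+b)
    z=dict(ring=.008,knob=.03,tuning=.113)[k]
    print("  xyz",at_z(f,(xs.mean()+a,ys.mean()+b),z), "circ mid", at_z(f,((xs.min()+xs.max())/2+a,(ys.min()+ys.max())/2+b),z))
# radio from black panel
m=(cv2.cvtColor(t["img"],cv2.COLOR_RGB2GRAY)<60).astype(np.uint8);m[:185]=0;m[245:]=0;m[:,:140]=0;m[:,230:]=0
m=cv2.morphologyEx(m,cv2.MORPH_CLOSE,np.ones((9,9)));m=cv2.morphologyEx(m,cv2.MORPH_OPEN,np.ones((9,9)))
c=max(cv2.findContours(m,0,2)[0],key=cv2.contourArea);rc=cv2.minAreaRect(c);print(rc)
b=[at_z(t,p,.105) for p in cv2.boxPoints(rc)];print(np.array(b),np.linalg.norm(b[0]-b[1]),np.linalg.norm(b[1]-b[2]))
C=np.mean(b,0);e=[b[1]-b[0],b[2]-b[1]];e=max(e,key=np.linalg.norm);e/=np.linalg.norm(e);e*=np.sign(e[1]);print("centre",C,"yaw of y",np.arctan2(e[1],e[0])-np.pi/2,"panel",C+.058*e)
print("panel tip",at_z(t,tip_of("panel",t)[0]["point"],.105))
for q in (.105,.134): print(q,proj(t,np.r_[(C+.058*e)[:2],q]),proj(s,np.r_[(C+.058*e)[:2],q]))
print(t["img"][203:220,158:176].mean(2).astype(int))
```

```text
top ring 114 328.00877192982455 227.89473684210526 322 335 221 234
  xyz [ 0.4597 -0.2907  0.008 ] circ mid [ 0.461  -0.2924  0.008 ]
top knob 86 327.1511627906977 189.7325581395349 322 333 185 194
  xyz [ 0.5907 -0.2846  0.03  ] circ mid [ 0.5915 -0.2858  0.03  ]
top tuning 69 204.46376811594203 217.68115942028984 197 209 210 225
  xyz [0.4932 0.1262 0.113 ] circ mid [0.4938 0.1309 0.113 ]
side ring 100 333.85 186.82 328 340 182 192
  xyz [ 0.4593 -0.2878  0.008 ] circ mid [ 0.4584 -0.2873  0.008 ]
side knob 95 304.4 170.1578947368421 300 309 165 175
  xyz [ 0.585  -0.2743  0.03  ] circ mid [ 0.5852 -0.2753  0.03  ]
((186.49630737304688, 215.32080078125), (69.08570861816406, 34.77138900756836), 10.124671936035156)
[[0.4643 0.3061 0.105 ]
 [0.5759 0.2879 0.105 ]
 [0.5371 0.0653 0.105 ]
 [0.426  0.0843 0.105 ]] 0.11308102329504868 0.22591128225544585
centre [0.5008 0.1859 0.105 ] yaw of y -0.17257399915468485 panel [0.5108 0.243  0.105 ]
panel tip [0.5148 0.2485 0.105 ]
0.105 [168.9699 212.1415] [228.2799 258.0535]
0.134 [167.149  212.0235] [227.7215 252.2575]
[[ 54  53  53  54  54  5
[... 551 characters left out ...]
 83  50  53  54  53  53]
 [ 53  52  54  53  52  51 113 196 193 164  99 113  80  50  52  53  53  54]
 [ 53  53  54  53  52  49  95 166 159 140 103 103  47  50  53  53  54  53]
 [ 53  53  54  54  52  50  45  50  78  93 101  78  48  53  53  52  53  53]
 [ 54  53  54  53  54  52  51  49  53  69  64  48  52  53  53  52  53  54]
 [ 54  53  52  54  54  54  52  51  51  50  51  51  54  53  53  53  53  54]
 [ 53  54  54  52  54  53  52  53  53  52  53  53  53  52  53  53  53  54]
 [ 53  53  54  53  53  53  53  53  53  53  54  53  53  53  53  53  53  52]
 [ 53  53  54  53  52  53  54  53  53  54  53  53  53  53  53  54  52  54]
 [ 53  53  53  53  53  52  53  53  54  52  53  53  53  53  53  53  52  53]]
```

View pics/c.png

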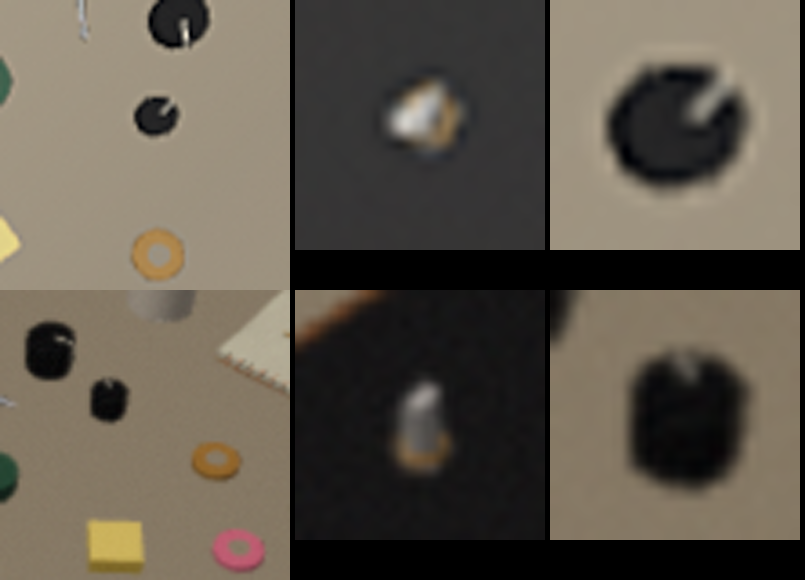

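The crop confirms it: the brass ring at (328,228) and the small knob at (327,190) are the right ones; the pink ring and the larger knob are the look-alikes. In the top view the shaft's D runs from lower left to upper right, so its flat faces lower right. Next I'll fit the shaft and pointer angles with a small render model and work out the first move.

```bash
cat >> h.py <<'E'
def fit(f,polys,box,k=8):
    """painter's masks of projected world polygons -> linear LS colours; returns residual"""
    a,b,c,d=box; lab=np.zeros(((d-b)*k,(c-a)*k),np.uint8)
    for i,P in polys:
        q=np.array([proj(f,X) for X in P]); q=((q-[a,b]+.5)*k-.5)
        cv2.fillPoly(lab,[np.round(q*16).astype(np.int32)],int(i),shift=4)
    n=max(i for i,_ in polys)+1
    A=np.stack([cv2.GaussianBlur(cv2.resize((lab==i).astype(np.float32),(c-a,d-b),interpolation=cv2.INTER_AREA),(0,0),.5).ravel() for i in range(n)],1)
    Y=f["img"][b:d,a:c].reshape(-1,3).astype(float)
    X=np.linalg.lstsq(A,Y,rcond=None)[0]; return ((A@X-Y)**2).mean()
def circ(x,y,z,rad,n=40):
    t=np.linspace(0,2*np.pi,n,endpoint=False); return np.c_[x+rad*np.cos(t),y+rad*np.sin(t),np.full(n,z)]
def hull(P,f):
    q=np.float32([proj(f,X) for X in P]); i=cv2.convexHull(q,returnPoints=False).ravel(); return P[i]
def Dsec(x,y,z,th,rad=.006,fl=.0015):
    a=np.arccos(fl/rad); t=th+np.linspace(a,2*np.pi-a,40); return np.c_[x+rad*np.cos(t),y+rad*np.sin(t),np.full(40,z)]
def shaftpolys(f,x,y,th,dz=0):
    lo,hi=Dsec(x,y,.115,th),Dsec(x,y,.134,th)
    nut=np.r_[circ(x,y,.105,.008),circ(x,y,.110,.008)]
    L=[(1,hull(nut,f)),(2,hull(np.r_[circ(x,y,.11,.006),circ(x,y,.115,.006)],f)),(2,hull(np.r_[lo,hi],f))]
    c=ray(f,(0,0))[0]-[x,y,.13]
    if c[0]*np.cos(th)+c[1]*np.sin(th)>.0015: L.append((3,np.array([lo[0],lo[-1],hi[-1],hi[0]])))
    L.append((4,hi)); return L
def knobpolys(f,x,y,th,z=0.,rk=.019,h=.03,lw=.0013):
    d=np.array([np.cos(th),np.sin(th),0]);n=np.array([-d[1],d[0],0]);o=np.array([x,y,z+h])
    L=[(1,hull(np.r_[circ(x,y,z,rk),circ(x,y,z+h,rk)],f)),(2,circ(x,y,z+h,rk))]
    s=[o+d*rk+n*lw,o+d*rk-n*lw,o+d*rk-n*lw-[0,0,h*.7],o+d*rk+n*lw-[0,0,h*.7]]
    c=ray(f,(0,0))[0]-o
    L.append((3,np.array([o+d*.008+n*lw,o+d*rk+n*lw,o+d*rk-n*lw,o+d*.008-n*lw]))); return L
def gofit(f,fn,x0,box,ths):
    from scipy.optimize import minimize
    out=[]
    for th in ths:
        m=minimize(lambda v:fit(f,fn(f,v[0],v[1],th),box),x0,method="Nelder-Mead",options=dict(initial_simplex=[x0,[x0[0]+.004,x0[1]],[x0[0],x0[1]+.004]],maxiter=35))
        out.append((m.fun,th,*m.x))
    return sorted(out)
def to(pos,psi,hand=None):
    """fractions to reach TCP pos, tool down with tool x heading psi"""
    o=readout.get_obs(); R0=R.from_rotvec(o["orientation"]); Rt=R.from_euler("z",psi)*R.from_euler("x",np.pi)
    t=R0.inv().apply(np.array(pos)-o["tcp_pos"])/.5; a=(R0.inv()*Rt).as_rotvec()
    print("to",np.round(t,4),np.round(a/2/np.pi,4),"dist",round(np.linalg.norm(t)*.5,3),"deg",round(np.degrees(np.linalg.norm(a)),1))
E
python3 - <<'E'
from h import *
np.set_printoptions(precision=4,suppress=True)
s=grab_frame("side");t=grab_frame("top")
th=np.arange(-3.1,3.15,.25)
for n,f,b in (("t",t,(159,203,177,221)),("s",s,(217,243,237,267))):
  L=gofit(f,shaftpolys,(.512,.245),b,th); L+=gofit(f,shaftpolys,L[0][2:],b,L[0][1]+np.array([-.15,-.08,.08,.15])); print(n,np.array(sorted(L)[:7]))
for n,f,b in (("t",t,(317,180,341,201)),("s",s,(293,158,316,181))):
  L=gofit(f,knobpolys,(.588,-.280),b,th); L+=gofit(f,knobpolys,L[0][2:],b,L[0][1]+np.array([-.15,-.08,.08,.15])); print("knob",n,np.array(sorted(L)[:5]))
to((.46,-.2895,.2),1.0); print(dir(r))
E
```

```text
t [[23.8239  0.65    0.5157  0.2484]
 [23.8648  0.73    0.5156  0.2484]
 [24.5556  0.8     0.5156  0.2485]
 [24.7094  0.57    0.5157  0.2484]
 [26.293   0.5     0.5157  0.2484]
 [26.7368  0.9     0.5156  0.2484]
 [27.8445  0.4     0.5156  0.2484]]
s [[38.7258 -0.1     0.5163  0.248 ]
 [38.7394 -0.02    0.5163  0.2483]
 [39.0391  0.05    0.5162  0.248 ]
 [39.3263  0.15    0.5163  0.2481]
 [39.3442 -0.18    0.5162  0.2478]
 [40.5115 -0.25    0.5161  0.2481]
 [41.6869 -0.35    0.5164  0.2476]]
knob t [[ 81.4801  -0.77     0.5917  -0.2883]
 [ 81.7175  -0.85     0.5917  -0.2877]
 [ 91.8785  -0.93     0.5917  -0.2877]
 [ 93.7808  -0.7      0.5914  -0.2887]
 [102.9339  -1.       0.5915  -0.286 ]]
knob s [[150.7061  -0.85     0.5934  -0.2899]
 [152.9352  -0.93     0.5937  -0.2897]
 [155.0896  -0.77     0.5934  -0.2899]
 [156.6702  -0.7      0.5933  -0.29  ]
 [159.2701  -1.1      0.5932  -0.2897]]
to [ 0.7363 -0.5504  0.2078] [-0.    -0.    -0.117] dist 0.471 deg 42.1
['Unreachable', '__class__', '__delattr__', '__dict__', '__dir__', '__doc__', '__eq__', '__format__', '__ge__', '__getattribute__', '__getstate__', '__gt__', '__hash__', '__init__', '__init_subclass__', '__le__', '__lt__', '__module__', '__ne__', '__new__', '__reduce__', '__reduce_ex__', '__repr__', '__setattr__', '__sizeof__', '__str__', '__subclasshook__', '__weakref__', 'hand_in', 'pinch_z']
```

Both cameras put the shaft at (0.516, 0.248) and the knob at about (0.592, -0.288). The shaft angle is still ambiguous, so I'll refine it while approaching the ring.

Emit:
step_arm --pt "0.12 -0.09 0.03 0 0 -0.02 -0.5" --pt "0.24 -0.18 0.06 0 0 -0.05 -0.5" --pt "0.36 -0.27 0.1 0 0 -0.08 -0.5" --pt "0.48 -0.36 0.13 0 0 -0.1 -0.5" --pt "0.6 -0.45 0.17 0 0 -0.117 -0.5" --pt "0.7 -0.52 0.2 0 0 -0.117 -0.5" --pt "0.736 -0.55 0.208 0 0 -0.117 -0.5" --pt "0.736 -0.55 0.208 0 0 -0.117 -0.5" --pt "0.736 -0.55 0.208 0 0 -0.117 -0.5" --pt "0.736 -0.55 0.208 0 0 -0.117 -0.5" --newtons 40

```text
clock: 2.8
tcp_pos: [0.4595, -0.2906, 0.2]
orientation: [2.757, 1.505, -0.001]
contact_force: [-0.8, -0.8, -0.0]
grip_width: 0.0641
```

Run:
```python
from h import *
np.set_printoptions(precision=4,suppress=True)
from scipy.optimize import minimize
o=state();print(np.round(o["joints"],2),r.pinch_z)
s=grab_frame("side");t=grab_frame("top")
def sp(f,x,y,th):
    L=shaftpolys(f,x,y,th); lo=Dsec(x,y,.1325,th)
    L[2]=(2,hull(np.r_[Dsec(x,y,.115,th),lo],f))
    hi=Dsec(x,y,.134,th,.0045,.0005)
    return L[:-1]+[(5,hull(np.r_[lo,hi],f)),(4,hi)]
bt,bs=(159,203,177,221),(217,243,237,267)
for fn in (shaftpolys,sp):
  out=[]
  for th in np.arange(-3.1,3.15,.2):
    g=lambda v:fit(t,fn(t,v[0],v[1],th),bt)+fit(s,fn(s,v[0]+v[2],v[1]+v[3],th),bs)+(v[2]**2+v[3]**2)/.002**2*3
    x0=np.array([.516,.248,0,0]);m=minimize(g,x0,method="Nelder-Mead",options=dict(initial_simplex=np.r_[[x0],x0+np.diag([.002]*4)],maxiter=80))
    out.append((m.fun,th,*m.x))
  out=np.array(sorted(out)); print(out[:6]); print("near -2.4",out[abs(out[:,1]+2.4)<.21])
to((.46,-.2895,.08),1.0)
```

```text
2.8 [ 0.4595 -0.2906  0.2   ] [ 2.757  1.505 -0.001] [-0.8 -0.8 -0. ] 0.0641
[ 0.67  0.4  -0.27  1.95  0.15  0.81 -0.26] 0.0539
[[75.0093  0.3     0.5157  0.2482  0.0005  0.0002]
 [76.361   0.5     0.5157  0.2484  0.0005  0.0004]
 [76.7644  0.1     0.5157  0.2479  0.0005  0.0002]
 [81.9103  0.7     0.5156  0.2485  0.0003  0.0007]
 [83.7623 -0.1     0.5154  0.2482  0.0008 -0.0002]
 [85.7851  0.9     0.5156  0.2485  0.0002  0.0007]]
near -2.4 [[128.9426  -2.5      0.5144   0.247   -0.0006   0.0006]
 [135.0561  -2.3      0.5145   0.2467  -0.0008   0.0009]]
[[73.3651  0.3     0.5159  0.2483  0.0006 -0.0001]
 [74.6031  0.1     0.5157  0.2482  0.0009 -0.0003]
 [75.3936  0.5     0.5159  0.2484  0.0011 -0.0003]
 [79.4155  0.7     0.5156  0.2486  0.0011 -0.0001]
 [80.4395 -0.1     0.5157  0.2478  0.0009 -0.    ]
 [84.6755  0.9     0.5156  0.2488  0.001  -0.0003]]
near -2.4 [[119.4256  -2.5      0.5145   0.2469  -0.0001   0.0007]
 [128.5361  -2.3      0.5145   0.2466  -0.0004   0.0007]]
to [ 0.0043 -0.0005  0.2403] [ 0.0001  0.0001 -0.0004] dist 0.12 deg 0.2
```

Both models agree on a shaft flat angle of about 0.3 rad, with the axis at (0.516, 0.248). Now descending on the ring.

Emit:
step_arm --pt "0.004 0 0.06 0 0 0 -0.5" --pt "0.004 0 0.12 0 0 0 -0.5" --pt "0.004 0 0.18 0 0 0 -0.5" --pt "0.004 0 0.22 0 0 0 -0.5" --pt "0.004 0 0.24 0 0 0 -0.5" --pt "0.004 0 0.25 0 0 0 -0.5" --pt "0.004 0 0.252 0 0 0 -0.5" --pt "0.004 0 0.252 0 0 0 -0.2" --pt "0.004 0 0.252 0 0 0 0" --pt "0.004 0 0.252 0 0 0 0.2"

```text
clock: 4.15
tcp_pos: [0.4605, -0.2899, 0.0753]
orientation: [2.757, 1.502, -0.0]
contact_force: [-2.0, 1.2, 6.6]
grip_width: 0.0466
```

Run:
```python
from h import *
state();s=grab_frame("side");save(s,"g.png",(290,140,380,220),8)
```

```text
4.15 [ 0.4605 -0.2899  0.0753] [ 2.757  1.502 -0.   ] [-2.   1.2  6.6] 0.0466
```

View pics/g.png

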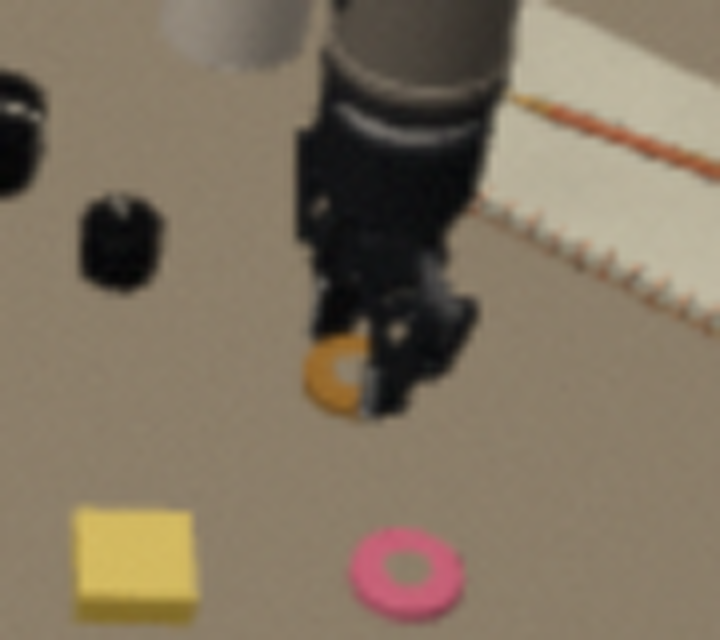

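The opening is 46.6 mm with 6.6 N upwards, so the tips closed onto the ring's top face. I'll lift, reopen and go about 7 mm lower.

Emit:
step_arm --pt "0 0 -0.02 0 0 0 0.0" --pt "0 0 -0.04 0 0 0 -0.5" --pt "0 0 -0.04 0 0 0 -0.5" --pt "0 0 -0.03 0 0 0 -0.5" --pt "0 0 -0.01 0 0 0 -0.5" --pt "0 0 0.008 0 0 0 -0.5" --pt "0 0 0.0125 0 0 0 -0.5" --pt "0 0 0.0125 0 0 0 -0.4" --pt "0 0 0.0125 0 0 0 0" --pt "0 0 0.0125 0 0 0 0.4"

```text
clock: 5.45
tcp_pos: [0.4611, -0.2904, 0.0702]
orientation: [2.756, 1.501, 0.001]
contact_force: [-1.3, 0.4, 8.3]
grip_width: 0.0472
```

Emit:
step_arm --pt "0 0 0 0 0 0 0.6" --pt "0 0 0 0 0 0 0.6" --pt "0 0 0 0 0 0 0.6" --pt "0 0 -0.01 0 0 0 0.6" --pt "0 0 -0.02 0 0 0 0.6" --pt "0 0 -0.04 0 0 0 0.6" --pt "0 0 -0.08 0 0 0 0.6" --pt "0 0 -0.12 0 0 0 0.6" --pt "0 0 -0.16 0 0 0 0.6" --pt "0 0 -0.16 0 0 0 0.6"

```text
clock: 6.7
tcp_pos: [0.4619, -0.2907, 0.1521]
orientation: [2.753, 1.499, 0.004]
contact_force: [-0.4, 0.5, -0.8]
grip_width: 0.0471
```

Run:
```python
from h import *
state();s=grab_frame("side");save(s,"g2.png",(290,110,380,210),6)
for p in ((.40,-.1,.27),(.46,.1,.27),(.516,.2485,.25)): to(p,2.02)
```

```text
6.7 [ 0.4619 -0.2907  0.1521] [2.753 1.499 0.004] [-0.4  0.5 -0.8] 0.0471
to [ 0.253  -0.3083 -0.2399] [ 0.0007  0.0006 -0.1628] dist 0.233 deg 58.6
to [ 0.6541 -0.4246 -0.2409] [ 0.0007  0.0006 -0.1628] dist 0.408 deg 58.6
to [ 0.9644 -0.492  -0.2016] [ 0.0007  0.0006 -0.1628] dist 0.551 deg 58.6
```

View pics/g2.png

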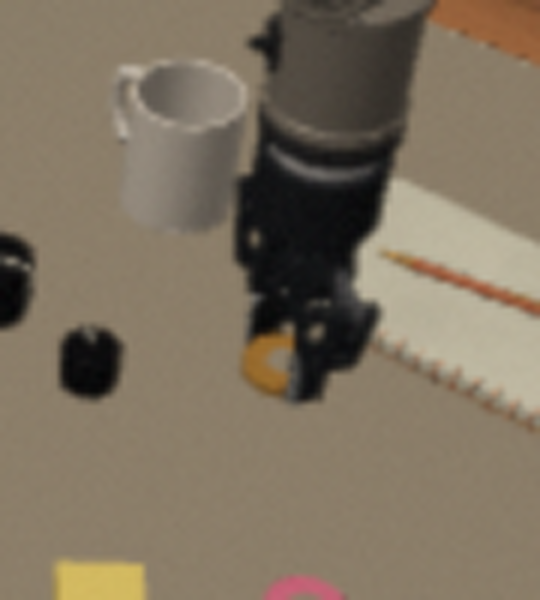

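The ring is held level between the pads (ring at crop pixel (270,362)). Carrying it over to the radio.

Emit:
step_arm --pt "0.05 -0.03 -0.1 0 0 -0.01 0.6" --pt "0.15 -0.08 -0.2 0 0 -0.03 0.6" --pt "0.26 -0.13 -0.22 0 0 -0.05 0.6" --pt "0.37 -0.19 -0.22 0 0 -0.07 0.6" --pt "0.48 -0.245 -0.22 0 0 -0.09 0.6" --pt "0.59 -0.3 -0.22 0 0 -0.11 0.6" --pt "0.7 -0.36 -0.21 0 0 -0.13 0.6" --pt "0.81 -0.42 -0.2 0 0 -0.15 0.6" --pt "0.91 -0.465 -0.2 0 0 -0.163 0.6" --pt "0.964 -0.492 -0.2 0 0 -0.163 0.6"

```text
clock: 8.0
tcp_pos: [0.5149, 0.2522, 0.2481]
orientation: [1.661, 2.663, -0.001]
contact_force: [-0.0, -1.4, -0.2]
grip_width: 0.0474
```

Run:
```python
from h import *
state();s=grab_frame("side");save(s,"g3.png",(185,195,275,285),6)
to((.516,.2485,.25),2.02); to((.516,.2485,.19),2.02)
hsv=cv2.cvtColor(s["img"],cv2.COLOR_RGB2HSV).astype(int)
m=((hsv[...,1]>140)&(hsv[...,2]>110)&(hsv[...,0]>10)&(hsv[...,0]<25)).astype(np.uint8);m[:195]=0;m[285:]=0;m[:,:185]=0;m[:,275:]=0
n,l,st,c=cv2.connectedComponentsWithStats(m)
for i in range(1,n):
  if st[i][4]>8: print(st[i],c[i])
for dz in (.18,.184,.188): print(proj(s,(.516,.2485,dz)))
```

```text
8.0 [0.5149 0.2522 0.2481] [ 1.661e+00  2.663e+00 -1.000e-03] [-0.  -1.4 -0.2] 0.0474
to [-0.0139 -0.0037 -0.0031] [0.0004 0.     0.0013] dist 0.007 deg 0.5
to [-0.0139 -0.0041  0.1169] [0.0004 0.     0.0013] dist 0.059 deg 0.5
[249 234  16   9  60] [255.98333333 239.26666667]
[214 236  17  14 154] [222.55844156 242.74025974]
[199 255  62  29 153] [223.70588235 269.52941176]
[224.06304646 242.92293309]
[223.97252783 242.05768209]
[223.88153772 241.18792427]
```

View pics/g3.png

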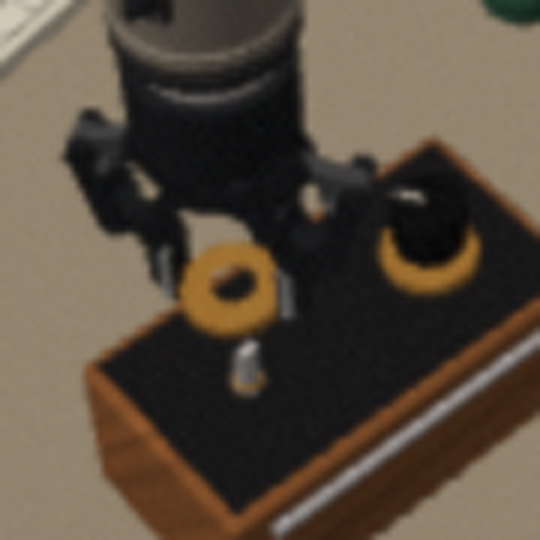

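Run:
```python
from h import *
from scipy.optimize import minimize
np.set_printoptions(precision=4,suppress=True)
s=grab_frame("side");t=grab_frame("top");o=readout.get_obs()
Rt=R.from_rotvec(o["orientation"]);ex,ey,_=Rt.as_matrix().T;p=o["tcp_pos"]
hsv=cv2.cvtColor(s["img"],cv2.COLOR_RGB2HSV).astype(int)
m=((hsv[...,1]>140)&(hsv[...,2]>110)&(hsv[...,0]>10)&(hsv[...,0]<25)).astype(np.float32)
b=(210,231,236,256-2);M=m[b[1]:b[3],b[0]:b[2]] if 0 else m[231:254,208:236]
a0,b0=208,231;k=8
def res(v):
  x,y,z,tl=v; A=R.from_rotvec(ey*tl)
  c=p+ex*x+ey*y+[0,0,-z]; lab=np.zeros((23*k,28*k),np.uint8)
  cir=lambda h,rr:c+A.apply(circ(0,0,h,rr))
  dr=lambda P,col:cv2.fillPoly(lab,[np.round(((np.array([proj(s,X) for X in P])-[a0,b0]+.5)*k-.5)*16).astype(np.int32)],col,shift=4)
  dr(hull(np.r_[cir(0,.025),cir(.008,.025)],s),255)
  h1=lab.copy();lab[:]=0;dr(cir(.008,.011),255);A1=lab.copy();lab[:]=0;dr(cir(0,.011),255)
  h1[(A1>0)&(lab>0)]=0
  return ((cv2.resize(h1,(28,23),interpolation=cv2.INTER_AREA)/255.-M)**2).sum()+((z-.069)/.0015)**2*.3
best=min((minimize(res,[0,0,.069,tl],method="Nelder-Mead",options=dict(initial_simplex=np.array([0,0,.069,tl])+np.r_[np.zeros((1,4)),np.diag([.003,.003,.002,.15])])) for tl in (-.3,-.1,.1,.3)),key=lambda m:m.fun)
print(best.x,best.fun,[round(res([best.x[0],best.x[1],.069,q]),2) for q in (-.3,-.2,-.1,0,.1,.2,.3)])
x,y,z,_=best.x; c=p+ex*x+ey*y; print("ring centre",c, "tcp",p,"want TCP",np.array([.516,.2485])-(c-p)[:2])
to(np.r_[np.array([.516,.2485])-(c-p)[:2],.19],2.02)
```

```text
[0.0027 0.0039 0.0691 0.1665] 40.265805218513584 [np.float64(77.41), np.float64(70.88), np.float64(61.28), np.float64(52.32), np.float64(43.35), np.float64(41.63), np.float64(50.46)]
ring centre [0.5173 0.2543 0.2481] tcp [0.515  0.2501 0.2481] want TCP [0.5137 0.2443]
to [-0.0088 -0.0075  0.1162] [0.     0.0006 0.0007] dist 0.058 deg 0.3
```

Run:
```python
from h import *
np.set_printoptions(precision=4,suppress=True)
s=grab_frame("side");o=state();p=o["tcp_pos"]
hsv=cv2.cvtColor(s["img"],cv2.COLOR_RGB2HSV).astype(int)
m=((hsv[...,1]>110)&(hsv[...,2]>70)&(hsv[...,0]>8)&(hsv[...,0]<28)).astype(np.uint8);m[:228]=0;m[254:]=0;m[:,:208]=0;m[:,238:]=0
c=max(cv2.findContours(m,cv2.RETR_EXTERNAL,2)[0],key=cv2.contourArea);e=cv2.fitEllipse(c);print(e,cv2.boundingRect(c))
q=np.array([c[:,0,0].min()+c[:,0,0].max(),c[:,0,1].min()+c[:,0,1].max()])/2
for z in (.18,.183,.186): print(z,at_z(s,e[0],z),at_z(s,q,z))
for row in m[230:254,208:238]: print("".join(".#"[v] for v in row))
```

```text
8.2 [0.5153 0.2482 0.248 ] [ 1.666  2.659 -0.005] [-0.3 -0.3 -0.7] 0.0476
((221.4812469482422, 243.06597900390625), (14.215385437011719, 23.60725212097168), 68.35984802246094) (208, 235, 24, 16)
0.18 [0.5213 0.2533 0.18  ] [0.5269 0.2553 0.18  ]
0.183 [0.5196 0.2548 0.183 ] [0.5252 0.2568 0.183 ]
0.186 [0.518  0.2563 0.186 ] [0.5236 0.2583 0.186 ]
..............................
..............................
..............................
..............................
..............................
.............########.........
...........############.......
.........##############.......
.........###############......
........######.#########......
........#####.###...###.......
........#######.....####......
.......#######......####......
.......#######.....#####......
.......########..#######......
.......#################......
......##################......
....##...##############.......
...##....#############........
.##........##########.........
##............####............
..............................
..............................
..............................
```

Run:
```python
from h import *
to((.5148,.2462,.197),2.02)
```

```text
to [-0.0026 -0.0027  0.102 ] [-0.0001  0.0008  0.0004] dist 0.051 deg 0.3
```

Emit:
step_arm --pt "-0.0026 -0.0027 0 0 0.0008 0 0.6" --pt "-0.0026 -0.0027 0.01 0 0.0008 0 0.6" --pt "-0.0026 -0.0027 0.03 0 0.0008 0 0.6" --pt "-0.0026 -0.0027 0.05 0 0.0008 0 0.6" --pt "-0.0026 -0.0027 0.07 0 0.0008 0 0.6" --pt "-0.0026 -0.0027 0.09 0 0.0008 0 0.6" --pt "-0.0026 -0.0027 0.102 0 0.0008 0 0.6" --pt "-0.0026 -0.0027 0.102 0 0.0008 0 0.6" --pt "-0.0026 -0.0027 0.102 0 0.0008 0 0.6" --pt "-0.0026 -0.0027 0.102 0 0.0008 0 0.6"

```text
clock: 9.45
tcp_pos: [0.515, 0.2463, 0.1974]
orientation: [1.668, 2.662, 0.001]
contact_force: [-0.3, -0.9, -0.8]
grip_width: 0.0476
```

Run:
```python
from h import *
state();s=grab_frame("side");save(s,"g4.png",(195,225,255,285),9)
to((.5148,.2462,.178),2.02)
```

```text
9.45 [0.515  0.2463 0.1974] [1.668e+00 2.662e+00 1.000e-03] [-0.3 -0.9 -0.8] 0.0476
to [-0.     -0.0004  0.0388] [ 0.     -0.      0.0003] dist 0.019 deg 0.1
```

View pics/g4.png

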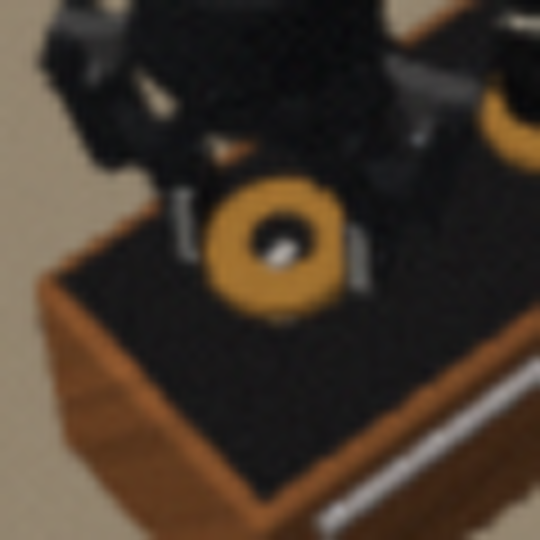

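The ring is threaded over the shaft, whose tip shows centred in the hole at crop pixel (280,250). Lowering it.

Emit:
step_arm --pt "0 0 0.01 0 0 0 0.6" --pt "0 0 0.02 0 0 0 0.6" --pt "0 0 0.03 0 0 0 0.6" --pt "0 0 0.036 0 0 0 0.6" --pt "0 0 0.04 0 0 0 0.6" --pt "0 0 0.042 0 0 0 0.6" --pt "0 0 0.044 0 0 0 0.6" --pt "0 0 0.044 0 0 0 0.6" --pt "0 0 0.044 0 0 0 0.6" --pt "0 0 0.044 0 0 0 0.6"

```text
clock: 10.75
tcp_pos: [0.515, 0.2467, 0.1755]
orientation: [-1.668, -2.662, -0.002]
contact_force: [-0.2, 4.5, -0.2]
grip_width: 0.0475
```

Emit:
step_arm --pt "0 0 0 0 0 0 0.0" --pt "0 0 0 0 0 0 -0.2" --pt "0 0 0 0 0 0 -0.5" --pt "0 0 0 0 0 0 -0.5" --pt "0 0 -0.01 0 0 0 -0.5" --pt "0 0 -0.05 0 0 0 -0.5" --pt "0 0 -0.1 0 0 0 -0.5" --pt "0 0 -0.15 0 0 0 -0.5" --pt "-0.1 0 -0.2 0 0 0 -0.5" --pt "-0.2 0 -0.2 0 0 0 -0.5"

```text
clock: 12.0
tcp_pos: [0.5601, 0.157, 0.2796]
orientation: [1.663, 2.661, 0.009]
contact_force: [1.7, 0.3, -0.5]
grip_width: 0.0642
```

Run:
```python
from h import *
o=state();print(np.round(o["joints"],2));s=grab_frame("side");t=grab_frame("top")
a=cv2.resize(s["img"][225:285,195:255,::-1],(380,380),interpolation=2);b=cv2.resize(t["img"][190:235,145:190,::-1],(380,380),interpolation=2)
cv2.imwrite("pics/g5.png",np.hstack([a,b]))
for p in ((.50,.0,.27),(.591,-.288,.2)): to(p,1.13)
```

```text
12.0 [0.5601 0.157  0.2796] [1.663 2.661 0.009] [ 1.7  0.3 -0.5] 0.0642
[ 0.13  0.42 -0.67  1.78  0.3   1.03 -0.19]
to [-0.2182 -0.2401  0.0142] [0.0006 0.0004 0.1405] dist 0.162 deg 50.6
to [-0.8162 -0.3223  0.1561] [0.0006 0.0004 0.1405] dist 0.446 deg 50.6
```

View pics/g5.png

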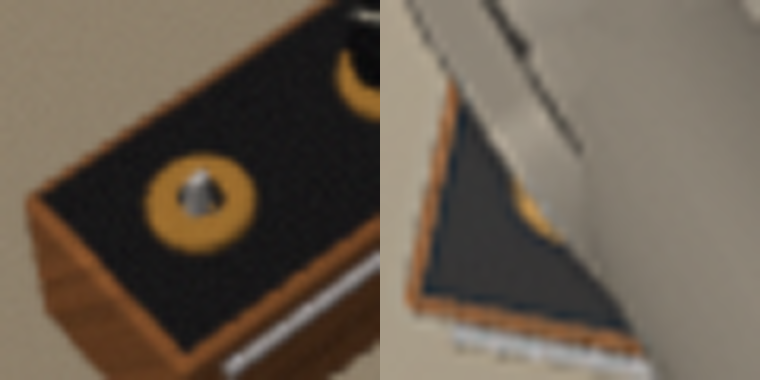

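The ring lies flat round the shaft (side crop (200,200)). Next the knob: I'll grip it twice at right angles so it is centred in both directions.

Run:
```python
from h import *
to((.5925,-.289,.16),1.87)
```

```text
to [-0.819  -0.3207  0.2361] [0.0004 0.0005 0.0227] dist 0.455 deg 8.2
```

Emit:
step_arm --pt "-0.1 -0.04 0 0 0 0.005 -0.3" --pt "-0.21 -0.08 0.0 0 0 0.01 -0.3" --pt "-0.32 -0.125 0.0 0 0 0.015 -0.3" --pt "-0.43 -0.17 0.04 0 0 0.02 -0.3" --pt "-0.54 -0.21 0.08 0 0 0.0227 -0.3" --pt "-0.65 -0.255 0.12 0 0 0.0227 -0.3" --pt "-0.75 -0.294 0.16 0 0 0.0227 -0.3" --pt "-0.819 -0.3207 0.2 0 0 0.0227 -0.3" --pt "-0.819 -0.3207 0.236 0 0 0.0227 -0.3" --pt "-0.819 -0.3207 0.236 0 0 0.0227 -0.3"

```text
clock: 13.35
tcp_pos: [0.592, -0.2875, 0.1593]
orientation: [1.863, 2.528, 0.001]
contact_force: [0.9, 0.9, 1.0]
grip_width: 0.0556
```

Run:
```python
from h import *
s=grab_frame("side");s=grab_frame("side");o=state();print(np.round(o["joints"],2))
d=o["tcp_pos"]
to((.5925,-.289,.075),1.87)
```

```text
13.45 [ 0.5933 -0.2869  0.1611] [1.859 2.527 0.003] [-0.2  1.1  0.5] 0.0555
[ 0.68  0.65 -0.46  1.69  0.35  0.89  0.38]
to [-0.003  -0.0035  0.1723] [0.0006 0.0004 0.0005] dist 0.086 deg 0.3
```

Emit:
step_arm --pt "-0.003 -0.0035 0.05 0 0 0 -0.3" --pt "-0.003 -0.0035 0.1 0 0 0 -0.3" --pt "-0.003 -0.0035 0.14 0 0 0 -0.3" --pt "-0.003 -0.0035 0.165 0 0 0 -0.3" --pt "-0.003 -0.0035 0.172 0 0 0 -0.3" --pt "-0.003 -0.0035 0.172 0 0 0 -0.3" --pt "-0.003 -0.0035 0.172 0 0 0 0.0" --pt "-0.003 -0.0035 0.172 0 0 0 0.2" --pt "-0.003 -0.0035 0.172 0 0 0 0.3" --pt "-0.003 -0.0035 0.172 0 0 0 0.3" --newtons 20

```text
clock: 14.7
tcp_pos: [0.593, -0.2891, 0.076]
orientation: [1.858, 2.526, 0.003]
contact_force: [-0.3, 0.8, 5.5]
grip_width: 0.0371
```

Emit:
step_arm --pt "0 0 0 0 0 0 0.0" --pt "0 0 0 0 0 0 -0.3" --pt "0 0 0 0 0 0.028 -0.3" --pt "0 0 0 0 0 0.056 -0.3" --pt "0 0 0 0 0 0.084 -0.3" --pt "0 0 0 0 0 0.112 -0.3" --pt "0 0 0 0 0 0.14 -0.3" --pt "0 0 0 0 0 0.168 -0.3" --pt "0 0 0 0 0 0.196 -0.3" --pt "0 0 0 0 0 0.224 -0.3"

```text
clock: 15.95
tcp_pos: [0.5928, -0.289, 0.0757]
orientation: [3.056, 0.715, 0.008]
contact_force: [-0.4, 0.5, -0.9]
grip_width: 0.0554
```

Run:
```python
from h import *
o=state();to((.5925,-.289,.075),.3);to((.5925,-.289,.22),.3)
```

```text
15.95 [ 0.5928 -0.289   0.0757] [3.056 0.715 0.008] [-0.4  0.5 -0.9] 0.0554
to [-0.0006 -0.0003  0.0014] [ 0.0006 -0.0007  0.0254] dist 0.001 deg 9.2
to [ 0.0006  0.0008 -0.2886] [ 0.0006 -0.0007  0.0254] dist 0.144 deg 9.2
```

Emit:
step_arm --pt "0 0 -0.0085 0 0 0.025 -0.3" --pt "0 0 -0.0085 0 0 0.025 -0.3" --pt "0 0 -0.0085 0 0 0.025 0.0" --pt "0 0 -0.0085 0 0 0.025 0.3" --pt "0 0 -0.0085 0 0 0.025 0.5" --pt "0 0 -0.0085 0 0 0.025 0.6" --pt "0 0 -0.0085 0 0 0.025 0.6" --pt "0 0 -0.04 0 0 0.025 0.6" --pt "0 0 -0.12 0 0 0.025 0.6" --pt "0 0 -0.2 0 0 0.025 0.6" --newtons 70

```text
clock: 17.2
tcp_pos: [0.592, -0.2889, 0.1771]
orientation: [3.103, 0.473, 0.007]
contact_force: [0.7, -0.6, 0.3]
grip_width: 0.0357
```

Run:
```python
from h import *
o=state();print(np.round(o["joints"],2))
s=grab_frame("side");save(s,"g6.png",(280,110,350,180),7)
to((.516,.2485,.26),1.4);to((.516,.2485,.26),.3)
```

```text
17.2 [ 0.592  -0.2889  0.1771] [3.103 0.473 0.007] [ 0.7 -0.6  0.3] 0.0357
[ 0.38  0.58 -0.03  1.7   0.02  0.86 -0.93]
to [ 0.1722 -1.0738 -0.1607] [ 0.0022 -0.0008 -0.1747] dist 0.55 deg 62.9
to [ 0.1722 -1.0738 -0.1607] [ 0.0014 -0.0018  0.0004] dist 0.55 deg 0.8
```

View pics/g6.png

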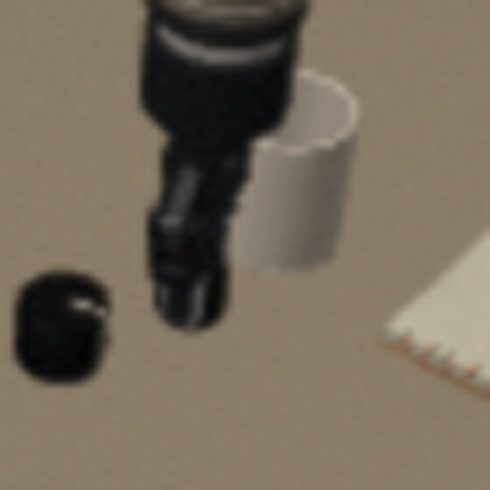

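The knob is held, with the larger one left where it was. Carrying it to the shaft in two calls.

Emit:
step_arm --pt "0.02 -0.08 -0.08 0 0 -0.017 0.6" --pt "0.03 -0.19 -0.16 0 0 -0.034 0.6" --pt "0.05 -0.3 -0.17 0 0 -0.05 0.6" --pt "0.065 -0.41 -0.165 0 0 -0.07 0.6" --pt "0.083 -0.52 -0.16 0 0 -0.085 0.6" --pt "0.1 -0.63 -0.16 0 0 -0.105 0.6" --pt "0.119 -0.74 -0.16 0 0 -0.12 0.6" --pt "0.136 -0.85 -0.16 0 0 -0.14 0.6" --pt "0.152 -0.95 -0.16 0 0 -0.158 0.6" --pt "0.16 -1.0 -0.16 0 0 -0.1755 0.6"

```text
clock: 18.5
tcp_pos: [0.5201, 0.2148, 0.2607]
orientation: [2.381, 2.031, 0.013]
contact_force: [0.2, -0.4, -0.1]
grip_width: 0.0361
```

Run:
```python
from h import *
o=state();to((.516,.2485,.235),1.41)
```

```text
18.5 [0.5201 0.2148 0.2607] [2.381 2.031 0.013] [ 0.2 -0.4 -0.1] 0.0361
to [ 0.0654 -0.0195  0.0511] [0.0023 0.0002 0.0004] dist 0.043 deg 0.8
```

Emit:
step_arm --pt "0.04 -0.01 0.0 0.002 0 0 0.6" --pt "0.0654 -0.0195 0.02 0.0023 0 0 0.6" --pt "0.0654 -0.0195 0.04 0.0023 0 0 0.6" --pt "0.0654 -0.0195 0.051 0.0023 0 0 0.6" --pt "0.0654 -0.0195 0.051 0.0023 0 0 0.6" --pt "0.0654 -0.0195 0.051 0.0023 0 0 0.6" --pt "0.0654 -0.0195 0.051 0.0023 0 0 0.6" --pt "0.0654 -0.0195 0.051 0.0023 0 0 0.6" --pt "0.0654 -0.0195 0.051 0.0023 0 0 0.6" --pt "0.0654 -0.0195 0.051 0.0023 0 0 0.6"

```text
clock: 19.75
tcp_pos: [0.516, 0.2485, 0.2351]
orientation: [2.389, 2.038, -0.002]
contact_force: [-0.4, -0.6, -0.6]
grip_width: 0.0356
```

Run:
```python
from h import *
np.set_printoptions(precision=4,suppress=True)
o=state();s=grab_frame("side");save(s,"g7.png",(200,225,250,275),10)
to((.516,.2485,.21),1.41);e=R.from_rotvec(o["orientation"]).as_matrix();print(e)
```

```text
19.75 [0.516  0.2485 0.2351] [ 2.389  2.038 -0.002] [-0.4 -0.6 -0.6] 0.0356
to [-0.     -0.      0.0502] [-0.      0.0002  0.0004] dist 0.025 deg 0.2
[[ 0.1576  0.9875 -0.0002]
 [ 0.9875 -0.1576 -0.0013]
 [-0.0013 -0.     -1.    ]]
```

View pics/g7.png

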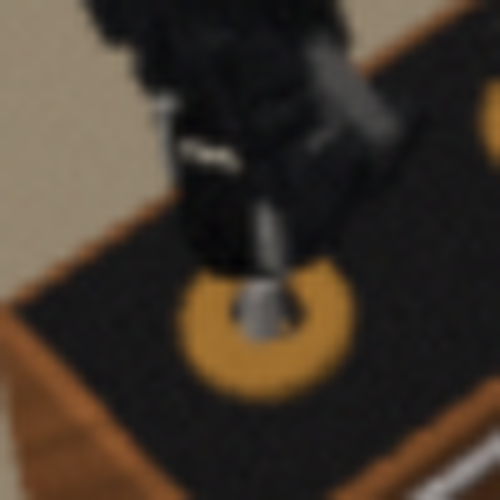

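Run:
```python
from h import *
np.set_printoptions(precision=4,suppress=True)
s=grab_frame("side")
print(proj(s,(.516,.2485,.185)),proj(s,(.516+.019*np.cos(.3),.2485+.019*np.sin(.3),.185)))
print(at_z(s,(217.8,239.6),.185),at_z(s,(223.8,240.9),.185))
print(s["img"][235:246,213:230].mean(2).astype(int))
```

```text
[223.9498 241.8407] [217.7072 239.8454]
[0.5345 0.2533 0.185 ] [0.5185 0.2464 0.185 ]
[[129 120 110 110  68  27  11  14  16  19  17  16  19  22  22  22  24]
 [128 122  99  82  37  15  10  12  18  18  17  14  23  25  24  22  21]
 [128 123 106  88  28  10  15  13  16  18  19  16  18  24  20  14  18]
 [129 130 120  94  34  26  27  21  13  17  19  15  13  16  18  14  16]
 [129 130 123 100  51  80  80  59  43  39  24  19  16  15  14  17  20]
 [131 130 124 100  53  67  78 118 116 111  57  22  12  12  17  21  24]
 [131 127 126 106  57  32  31  52  57  73  74  28  19  20  16  22  25]
 [129 129 125 112  63  21  15  18  19  28  33  18  19  20  17  18  25]
 [129 130 128 112  58  19  13  13  11  14  15  17  19  20  18  17  22]
 [129 126 119  94  54  17  13  15  13  14  14  17  21  26  19  16  15]
 [121  98  76  54  30  15  14  13  13  17  14  18  38  51  30  18  19]]
```

The pointer line matches its predicted place for 0.3 rad and points through the predicted axis. Lowering to contact.

Emit:
step_arm --pt "0 0 0.01 0 0 0 0.6" --pt "0 0 0.02 0 0 0 0.6" --pt "0 0 0.03 0 0 0 0.6" --pt "0 0 0.036 0 0 0 0.6" --pt "0 0 0.04 0 0 0 0.6" --pt "0 0 0.043 0 0 0 0.6" --pt "0 0 0.046 0 0 0 0.6" --pt "0 0 0.049 0 0 0 0.6" --pt "0 0 0.052 0 0 0 0.6" --pt "0 0 0.052 0 0 0 0.6"

```text
clock: 21.1
tcp_pos: [0.5158, 0.2488, 0.2089]
orientation: [2.39, 2.039, -0.002]
contact_force: [-1.8, 1.2, 0.4]
grip_width: 0.036
```

Emit:
step_arm --pt "0 0 0.003 0 0 0 0.6" --pt "0 0 0.006 0 0 0 0.6" --pt "0 0 0.009 0 0 0 0.6" --pt "0 0 0.012 0 0 0 0.6" --pt "0 0 0.014 0 0 0 0.6" --pt "0 0 0.016 0 0 0 0.6" --pt "0 0 0.018 0 0 0 0.6" --pt "0 0 0.02 0 0 0 0.6" --pt "0 0 0.02 0 0 0 0.6" --pt "0 0 0.02 0 0 0 0.6"

```text
clock: 22.35
tcp_pos: [0.5157, 0.2489, 0.199]
orientation: [2.389, 2.039, -0.002]
contact_force: [-2.0, 1.8, 2.3]
grip_width: 0.0359
```

Emit:
step_arm --pt "0 0 0.002 0 0 0 0.6" --pt "0 0 0.004 0 0 0 0.6" --pt "0 0 0.006 0 0 0 0.6" --pt "0 0 0.008 0 0 0 0.6" --pt "0 0 0.009 0 0 0 0.6" --pt "0 0 0.01 0 0 0 0.6" --pt "0 0 0.01 0 0 0 0.6" --pt "0 0 0.01 0 0 0 0.6" --pt "0 0 0.01 0 0 0 0.6" --pt "0 0 0.01 0 0 0 0.6"

```text
clock: 23.6
tcp_pos: [0.5158, 0.249, 0.1949]
orientation: [2.389, 2.039, -0.001]
contact_force: [-3.6, -0.8, 10.5]
grip_width: 0.0357
```

Emit:
step_arm --pt "0 0 0.002 0 0 0 0.6" --pt "0 0 0.003 0 0 0 0.6" --pt "0 0 0.004 0 0 0 0.6" --pt "0 0 0.005 0 0 0 0.6" --pt "0 0 0.006 0 0 0 0.6" --pt "0 0 0.007 0 0 0 0.6" --pt "0 0 0.007 0 0 0 0.6" --pt "0 0 0.007 0 0 0 0.6" --pt "0 0 0.007 0 0 0 0.6" --pt "0 0 0.007 0 0 0 0.6"

```text
clock: 24.85
tcp_pos: [0.516, 0.2492, 0.1943]
orientation: [2.388, 2.038, 0.0]
contact_force: [-9.1, -3.3, 27.6]
grip_width: 0.0357
```

Run:
```python
from h import *
o=state();s=grab_frame("side");save(s,"g8.png",(195,225,255,275),10);state()
```

```text
24.85 [0.516  0.2492 0.1943] [2.388 2.038 0.   ] [-9.1 -3.3 27.6] 0.0357
24.9 [0.516  0.2493 0.1943] [2.388 2.038 0.   ] [-10.5  -3.1  27.3] 0.0355
```

View pics/g8.png

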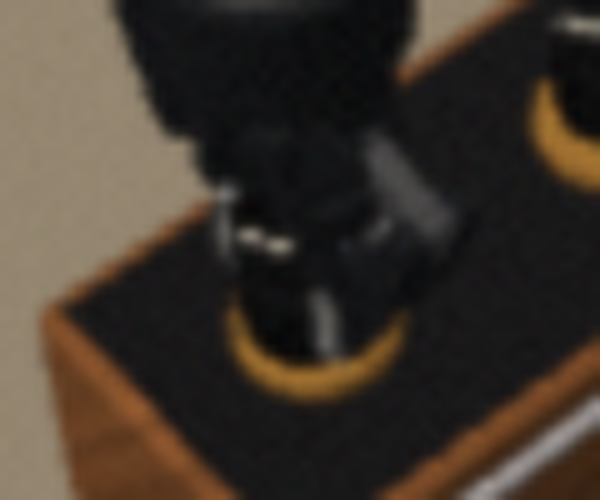

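The force rose from 10.5 N at z = 0.1949 to 27 N at z = 0.1943, so the switch is on its hard stop. That height puts the knob's underside about 9 to 10 mm above the panel, where it should be when home and pressed. Handing in.

```bash
python3 -c "
from h import *
state(); print(r.hand_in())"
```

```text
24.9 [0.516  0.2493 0.1943] [2.388 2.038 0.   ] [-10.5  -3.1  27.3] 0.0355
the job is handed in; nothing more can be done
None
```

I laid the brass ring flat around the volume shaft and let go of it. I then turned the small black knob to match the shaft's flat and pushed it home. The job was handed in at 24.9 s with the knob held down on its switch.

**Last checks:**
- **Seating:** the knob slid on with almost no vertical force. It stopped hard, the force going from 10.5 N to 27 N over the last 0.6 mm. Its underside was then about 9.3 mm above the panel, against 10 mm expected when home and pressed.
- **Pointer:** before the knob went on, its white line matched the fitted shaft angle of about 0.3 rad.
- **Ring:** the last side picture shows it still around the shaft under the knob.

**What was less clean:**
- My first visual guess at the shaft angle was about half a turn out; the two-camera fit replaced it. The fits from the single cameras still differed (0.65 rad from the top, -0.1 rad from the side).
- The first close on the ring pressed on it or on the desk with 6.6 N. I lifted and gripped again lower.
- A sideways force of about 10 N remained on the tool in the final press.
- I did not check the other desk items one by one afterwards; nothing looked disturbed in the pictures I viewed.

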